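Clear the drain: hang the mug, hold up the instrument tray

TASK

The instrument tray is standing on the bench drain and has to come off it. First take the steel mug with the handle out of the tray and hang it by its handle on the hook of the drip stand, letting go of it; then lift the tray by its carrying handle about 10 cm straight up, keeping it level so that the forceps and scissors stay in it, and finish while still holding it there, steady and level. Leave the other things on the bench alone.

Things in the scene. Friction and masses are not known exactly. Their poses are not given: they have to be found in the camera images.
- tray: Open stainless tray, 170 (its x) x 300 (its y) x 35 mm high, walls and floor 4 thick, 0.5 kg, loose, on the 3 mm grate. Origin: centre of underside, z up. A rigid carrying handle arches over its middle: 10 mm wires rise at x = +-83, y = 0 and carry a level black grip bar. Mug stands in its +y half, forceps and scissors lie in its -y half (a little -y heavy without the mug).
- tray_grip (a point): Centre of the tray's black grip bar, 132 mm above the tray's underside. The bar is straight, 140 long along the tray's x, 14 wide (along the tray's y), 18 mm high; axes as the tray's.
- mug: Stainless mug, diameter 60, 95 mm high, wall 3, 0.16 kg, upright in the tray; the only one with a handle. Origin: centre of underside, z up. Handle on its +y side (at first along the tray's +y within 20 degrees): a D loop of 9 mm bar in the mug's y-z plane, out to 70 from the axis; its opening is seen along the mug's x, 22.5 to 73.5 above the underside, 30 to 61 from the axis.
- mug_loop (a point): Centre of the opening of the mug's handle: 46 mm from the mug's axis along its +y, 48 above its underside; axes as the mug's. The underside of the handle's top bar is 25.5 mm above this point.
- stand: Drip stand fixed to the bench, left or right of the tray: foot diameter 100, 14 mm high; rod diameter 12 up to 208; from its top a hook of 8 mm bar runs along the stand's -x, slightly down to its lowest point (seat), then up to its end. Origin: centre of the foot on the bench, z up. A mug let go on it swings, then hangs askew below it.
- hook_seat (a point): Lowest point of the hook, on the centre line of its 8 mm bar: 60 mm from the rod's axis along the stand's -x, 200 mm above the bench; axes as the stand's (the hook points along this frame's -x). The hook's end is 24 mm further out (-x) and its top is 20 mm above this point.
- forceps: Steel forceps, 125 long (along its x), 12 wide, 6 mm high, lying in the -y half of the tray, loose. Origin: centre of underside. Must stay in the tray.
- scissors: Steel scissors, 130 long (along its x), about 45 wide over the finger rings, 6 mm high, lying in the -y half of the tray, loose. Origin: centre of underside. Must stay in the tray.
- beaker: Bystander: steel cup without handle, rim diameter 68, 90 mm high, beyond the tray. Origin: centre of underside.
- wash_bottle: Bystander: white plastic bottle, diameter 60, 160 mm high, on the side of the tray where the stand is not. Origin: centre of underside.
- jar: Bystander: lidded glass jar, diameter 70, 80 mm high, beyond the tray. Origin: centre of underside.
- bowl: Bystander: steel bowl, diameter 110, 45 mm high. Origin: centre of underside.
- phone_a: Bystander: phone lying flat, 75 x 150 x 10 mm, near the robot at its right. Origin: centre of underside.
- phone_b: Bystander: phone lying flat, 75 x 150 x 10 mm, near the robot at its left. Origin: centre of underside.
- case: Bystander: black instrument case lying flat, 90 x 190 x 22 mm. Origin: centre of underside.
There are look-alikes about, which are no part of the job. What is shaped like the mug but brown, orange or turquoise is not meant.

How it is judged:
By the outcome, as a careful person would: the job done as asked, in the order asked, and still so for the second after the job is handed in, while the arm keeps its last pose, push and grip.
It also fails if it takes over 64 s, if anything falls off the work surface, if the arm or the gripper's body presses on something with over 40 N, if the wrist force passes 120 N, or if a joint passes its speed limit or range.

ROBOT

A 7-joint arm with a two-finger parallel gripper is mounted at the origin on the work surface. World frame = base frame: x ahead of the robot, y to its left, z up, the work surface at z = 0. Lengths are in m, angles in rad, forces in N, time in s.
With the tool pointing down it reaches from about 0.4 to 0.85 m from the base axis. Payload 4.5 kg.
Tool frame: the origin (TCP) lies at the very end of the fingers, on their centre line; the grasp point (between the pads) lies 19 mm behind it (r.grip_point_offset is the distance from the TCP to the grasp point, in m); y points along the fingers, x is the direction in which the jaws open and shut, and the axes are right-handed (so a half turn about y gives the same grasp; the last joint's range is limited). The gripper opens to 88 mm and grips with 3 to 60 N. Pads are 18 mm wide; open, the fingers measure 123 mm over their backs; the gripper's body (75 mm by 187 mm) begins 45 mm behind the grasp point.
Start: joints at [-1.23, 0.689, -0.195, 1.565, 0.157, 0.902, -0.215], TCP at [0.189, 0.596, 0.211] pointing down, gripper open.
Joint ranges: [-3.01, 3.01], [-0.46, 2.08], [-1.47, 1.51], [0.13, 2.56], [-1, 4.14], [0.04, 2.09], [-2.66, 2.66]. Speed limits (rad/s): [2.57, 2.57, 3.14, 3.14, 3.14, 3.14, 3.14].

INTERFACE

Orientations are given as a unit quaternion [x, y, z, w].
In Python, from plant import get_state, snapshot, camera_params, job, r gives the robot as it stands.
- The arm moves only by the tool carry_out, never from a script. Its arguments are lists of equal length, an entry for each row: "offset": the shift along the world's x, y, z in m, a list of three; "twist": the turn about the world's z in degrees. In form: {"offset": [[tx, ty, tz], ...], "twist": [twist, ...]}. A call has 1 to 8 rows; each row shifts and turns the commanded pose from where the row before left it; what a row does not reach is not made up. A row lasts 1/8 s, in which the tool goes at most 62.5 mm and 10.7 degrees, less where a joint would pass 70% of its speed; a pose out of reach is approached as far as the arm can. A call with a gripper value outside its range is refused whole. "grip" is the finger opening in m, from 0 to 0.0881, set as the call begins (left out, the last holds). The fingers move at their own pace and stop on an object; "newtons" is the grip in N (left out, the last holds). Time passes only in rows, so rows that do not move let the fingers close. It gives the time, the measured TCP pose, the force and the opening at its end, in the units of the state.
- get_state(): the state, without advancing time (a new reading comes with each control period).
- snapshot(name): name is "side" or "top"; returns the picture (400x640x3 uint8, red, green, blue); there is no depth.
- camera_params(name): a dict with "camera_matrix" (3x3 intrinsics, pixels), "dist_coeffs" ([k1, k2, p1, p2, k3] as OpenCV has them; the pictures are not rectified), "eye" and "orientation" of the camera in the world. Camera axes: x right, y up, looking along -z (the intrinsics and any distortion apply to the point x, -y, -z); pixel columns grow to the right and rows downward; lengths in m; the calibration is good to about 2 mm. A picture is of the moment at which its call begins. camera_params takes no time and is no camera call.
- job.finish_job(): hands the job in, once; it reports no verdict.
The state is a dict: "clock": time; "q": joint angles; "qd": joint speeds; "joint_torque": joint torques, N m; "tool_pos": TCP position; "eef_rot": TCP orientation; "contact_force": force on the tool from outside, world axes, zero at the start; "moment": the same for the moment, N m; "opening": opening from 0.0 (shut) to 1.0 (fully open).
Only numpy, scipy, OpenCV 4.12 (cv2) and the standard library are available. Lean on these libraries where they do the work, as an engineer would, in place of code of your own. Each camera call takes 0.05 s, during which the arm holds its last target. There are 200 camera calls.

## Working session

There is one attempt and no reset: what is moved stays moved. The work goes in short steps, Python scripts to look and compute and a tool call to move; the robot and the scene stay as the last step left them, time stands still between calls to the robot, and variables do not carry over. Pictures are saved under pics/ and viewed, about 8 in all and at most 12, crops included, and the job is handed in when it is done.

Besides the shell and the picture viewer there is one more tool, called after "Call:" by a JSON object that holds its "api" and its "payload". carry_out: Moves the arm, as the interface text tells. Its arguments: {"type":"object","properties":{"offset":{"type":"array"},"twist":{"type":"array"},"grip":{"type":"number"},"newtons":{"type":"number"}},"required":["offset","twist"]}

```bash
ls; mkdir -p pics; cat > h.py <<'E'
import numpy as np, cv2
from scipy.spatial.transform import Rotation as R
from plant import get_state, snapshot, camera_params, job, r
def ray(name,uv):
    p=camera_params(name); K=np.array(p["camera_matrix"]); d=np.array(p["dist_coeffs"])
    n=cv2.undistortPoints(np.array([[uv]],float),K,d)[0,0]
    v=np.array([n[0],-n[1],-1.]); return np.array(p["eye"]),R.from_quat(p["orientation"]).apply(v)
def onz(name,uv,z):
    e,v=ray(name,uv); return e+v*(z-e[2])/v[2]
def proj(name,P):
    p=camera_params(name); c=R.from_quat(p["orientation"]).inv().apply(np.atleast_2d(P)-np.array(p["eye"]))
    c=c*[1,-1,-1]
    return cv2.projectPoints(c,np.zeros(3),np.zeros(3),np.array(p["camera_matrix"]),np.array(p["dist_coeffs"]))[0][:,0]
def tri(a,b):
    (e1,v1),(e2,v2)=ray("top",a),ray("side",b)
    s=np.linalg.lstsq(np.c_[v1,-v2],e2-e1,rcond=None)[0]; A=e1+s[0]*v1;B=e2+s[1]*v2
    return (A+B)/2,np.linalg.norm(A-B)
def save(img,f): cv2.imwrite("pics/"+f,img[:,:,::-1])
E
python3 - <<'E'
from h import *
for n in("top","side"):
    i=snapshot(n); save(i,n+"0.png"); p=camera_params(n); print(n,p["eye"],R.from_quat(p["orientation"]).as_matrix().round(2).tolist(),p["camera_matrix"])
s=get_state(); print(s["clock"],s["tool_pos"],R.from_quat(s["eef_rot"]).as_matrix().round(3).tolist(),r.grip_point_offset)
E
```

```text
pics
top [0.37908932 0.00463521 1.32638373] [[-0.0, 1.0, -0.07], [-1.0, -0.0, -0.01], [-0.01, 0.07, 1.0]] [[429.78383094   0.         322.59527318]
 [  0.         429.78383094 201.64778096]
 [  0.           0.           1.        ]]
side [0.14680514 0.8894713  1.17655497] [[-0.94, 0.24, -0.25], [-0.35, -0.7, 0.63], [-0.02, 0.68, 0.74]] [[511.6991231    0.         322.6016243 ]
 [  0.         511.6991231  199.48617086]
 [  0.           0.           1.        ]]
0.1 [0.18861441 0.59525    0.21070469] [[0.302, -0.0, -0.953], [0.953, -0.002, 0.302], [-0.002, -1.0, -0.0]] 0.0187
```

View pics/top0.png

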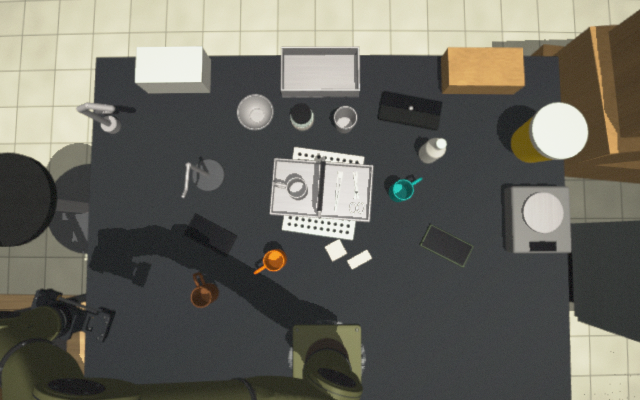

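View pics/side0.png

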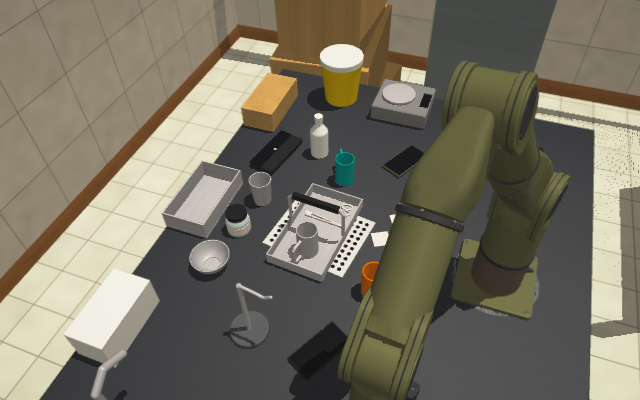

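Candidates for the mug in the top view: steel mug in the tray (297,187), beaker without handle (345,119), turquoise (403,189), orange (273,261), brown (201,293), bowl (255,111). By its description it is the one at (297,187), in the tray with its handle to the left (+y). The stand's foot is at (208,175) and its hook at about (185,190). The tray is centred at about (321,189).

```bash
python3 - <<'E'
from h import *
a=cv2.imread("pics/top0.png")[145:235,170:380]; b=cv2.imread("pics/side0.png")[175:350,225:385]
a=cv2.resize(a,None,fx=3.8,fy=3.8,interpolation=cv2.INTER_CUBIC);cv2.imwrite("pics/ct.png",a)
b=cv2.resize(b,None,fx=3.4,fy=3.4,interpolation=cv2.INTER_CUBIC);cv2.imwrite("pics/cs.png",b)
E
```

```text
(no output)
```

View pics/ct.png

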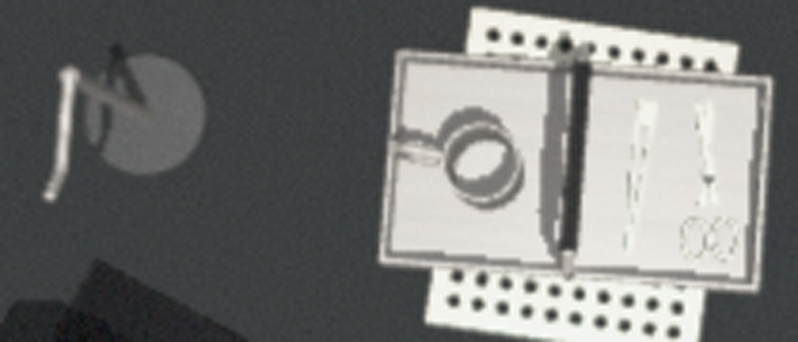

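View pics/cs.png

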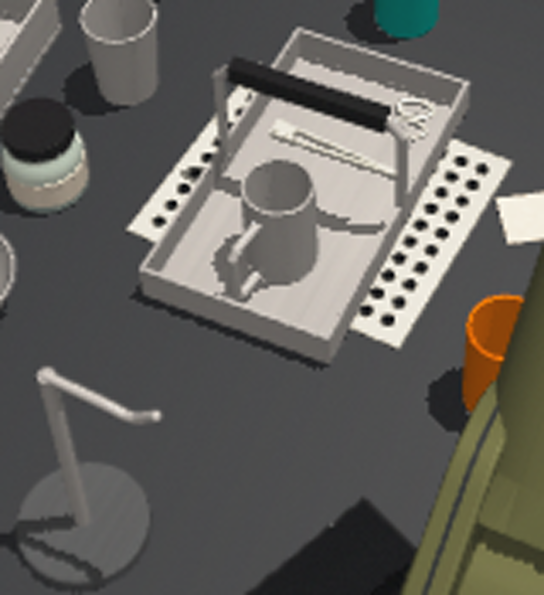

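```bash
python3 - <<'E'
from h import *
T=lambda u,v:(170+(u+.5)/3.8-.5,145+(v+.5)/3.8-.5); S=lambda u,v:(225+(u+.5)/3.4-.5,175+(v+.5)/3.4-.5)
c=np.array([onz("top",T(*p),.038)[:2] for p in [(397,50),(771,78),(757,290),(381,262)]])
print("tray",c.mean(0),c.round(3).tolist()); 
e=(c[0]+c[3]-c[1]-c[2])/2; print("tray yaw y-axis",np.degrees(np.arctan2(-e[0],e[1])),np.linalg.norm(e))
print("bar ends",onz("top",T(581,62),.144),onz("top",T(569,250),.144))
print("bar side",onz("side",S(232,68),.144),onz("side",S(388,118),.144))
print("mug rim",onz("top",T(484,162),.102),onz("side",S(278,188),.102),tri(T(484,162),S(278,188)))
print("handle end",onz("top",T(396,146),.08),)
print("foot",onz("top",T(148,113),.014),onz("side",S(84,522),.014))
print("rodtop",tri(T(68,73),S(45,375)),onz("top",T(68,73),.208))
print("tip",tri(T(48,197),S(156,415)),onz("top",T(48,197),.216))
E
```

```text
tray [0.5114613  0.01501367] [[0.607, 0.158], [0.584, -0.14], [0.416, -0.127], [0.438, 0.169]]
tray yaw y-axis -4.372225649545537 0.2983673936675109
bar ends [0.57952064 0.01066748 0.144     ] [0.44188528 0.01948683 0.144     ]
bar side [0.57491299 0.01832762 0.144     ] [0.43762489 0.02752745 0.144     ]
mug rim [0.5106145  0.08408445 0.102     ] [0.50776247 0.09154476 0.102     ] (array([0.51128601, 0.08459862, 0.09255944]), np.float64(0.000707766799731632))
handle end [0.52545519 0.15324849 0.08      ]
foot [0.56065588 0.36353786 0.014     ] [0.55646506 0.36988265 0.014     ]
rodtop (array([0.56123244, 0.36749956, 0.20556413]), np.float64(0.002487393447089028)) [0.56203769 0.36715876 0.208     ]
tip (array([0.47472215, 0.37627909, 0.21632401]), np.float64(0.00012100060937958501)) [0.47480815 0.37640789 0.216     ]
```

The crops confirm the choice. The steel mug stands in the +y half with its handle toward +y and slightly +x. The hook runs toward the robot (-x) from the rod top at crop (68,73), and its tip is at (48,197).

Estimates:
- Tray: (0.511, 0.015), yaw -4°.
- Mug: (0.510, 0.086), yaw about -12°.
- Hook seat: about (0.499, 0.373, 0.200), pointing along (-0.99, 0.11).

Call:
{"api": "carry_out", "payload": {"offset": [[0,0,0.045],[0,0,0.045],[0.02,-0.032,0],[0.02,-0.032,0],[0.02,-0.032,0],[0.02,-0.032,0],[0.02,-0.032,0],[0.02,-0.032,0]], "twist": [0,0,-6,-6,-6,-6,-6,-6], "grip": 0.088}}

```text
clock: 1.1
tool_pos: [0.3091, 0.4025, 0.3012]
eef_rot: [0.672, 0.22, -0.22, -0.672]
contact_force: [0.3, -0.2, 0.5]
opening: 0.999
```

Call:
{"api": "carry_out", "payload": {"offset": [[0.02,-0.032,0],[0.02,-0.032,0],[0.02,-0.032,0],[0.02,-0.032,0],[0.02,-0.032,0],[0.02,-0.032,0],[0.02,-0.032,0],[0.02,-0.032,0]], "twist": [-6,-6,-6,-6,-6,-6,-6,-6]}}

```text
clock: 2.1
tool_pos: [0.469, 0.1468, 0.3012]
eef_rot: [0.703, -0.073, 0.072, -0.703]
contact_force: [0.1, 0.6, 0.1]
opening: 0.995
```

```bash
python3 - <<'E'
from h import *
a=snapshot("top")[125:255,160:400]; b=snapshot("side")[150:350,225:425]
a=cv2.resize(a,(800//2+0,217),interpolation=cv2.INTER_CUBIC) if 0 else cv2.resize(a,None,fx=2,fy=2,interpolation=cv2.INTER_CUBIC); b=cv2.resize(b,None,fx=1.6,fy=1.6*1.0,interpolation=cv2.INTER_CUBIC)
c=np.zeros((320,800,3),np.uint8); c[:260,:480]=a; c[:,480:]=b; save(c,"c1.png")
E
```

```text
(no output)
```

View pics/c1.png

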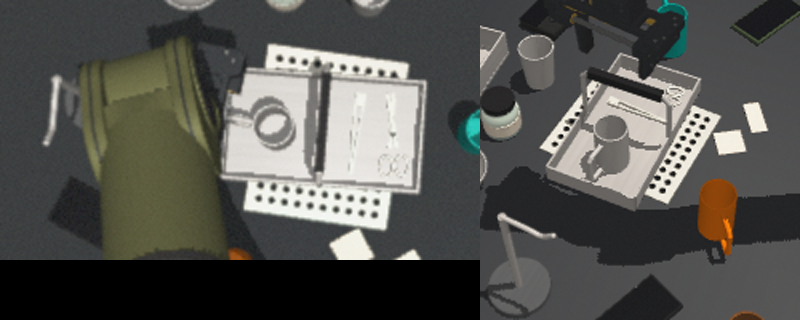

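The mug is undisturbed in the tray, with its rim at composite (272,122). The arm is clear of it and the hook is unobstructed. Next I go above the mug and descend.

Call:
{"api": "carry_out", "payload": {"offset": [[0.02,-0.03,0],[0.021,-0.03,0],[0,0,-0.04],[0,0,-0.04],[0,0,-0.04],[0,0,-0.04],[0,0,-0.04],[0,0,-0.042]], "twist": [0,0,0,0,0,0,0,0]}}

```text
clock: 3.2
tool_pos: [0.5095, 0.0891, 0.0581]
eef_rot: [-0.703, 0.071, -0.071, 0.704]
contact_force: [1.6, -0.3, 0.1]
opening: 0.993
```

Call:
{"api": "carry_out", "payload": {"offset": [[0,0,0],[0,0,0],[0,0,0],[0,0,0],[0,0,0],[0,0,0]], "twist": [0,0,0,0,0,0], "grip": 0.03, "newtons": 25}}

```text
clock: 3.95
tool_pos: [0.511, 0.0882, 0.0611]
eef_rot: [-0.703, 0.07, -0.072, 0.704]
contact_force: [-0.8, 0.2, 8.3]
opening: 0.66
```

Call:
{"api": "carry_out", "payload": {"offset": [[0,0,0.01],[0,0,0.02],[0,0,0.03],[0,0,0.035],[0,0,0.035],[0,0,0.03],[0,0,0.02],[0,0,0]], "twist": [0,0,0,0,0,0,0,0]}}

```text
clock: 4.95
tool_pos: [0.5103, 0.0879, 0.241]
eef_rot: [-0.703, 0.07, -0.072, 0.704]
contact_force: [-0.4, 0.3, -2.4]
opening: 0.66
```

```bash
python3 - <<'E'
from h import *
s=get_state(); print(s["tool_pos"],s["contact_force"],s["opening"])
a=snapshot("top")[125:255,160:400]; b=snapshot("side"); save(b,"s2.png"); b=b[130:330,225:425]
a=cv2.resize(a,None,fx=2,fy=2,interpolation=cv2.INTER_CUBIC); b=cv2.resize(b,None,fx=3,fy=3,interpolation=cv2.INTER_CUBIC)
save(b,"c2.png")
E
```

```text
[0.51034    0.08792939 0.24103631] [-0.40508089  0.29176036 -2.36467411] 0.6597460958747566
```

View pics/c2.png

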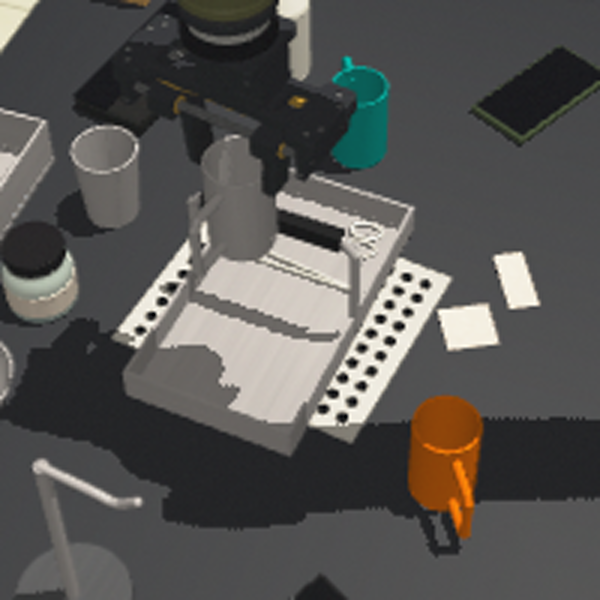

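The mug is held upright, still in the correct orientation at crop (240,200), and clear of the grip bar. The tray is unmoved. Next I carry it to in front of the hook tip.

Call:
{"api": "carry_out", "payload": {"offset": [[-0.03,0.02,0],[-0.03,0.03,0],[-0.025,0.04,0],[0,0.04,0],[0,0.04,0],[0,0.04,0],[0,0.025,-0.013],[0,0.013,-0.014]], "twist": [0,1,1,1,1,1,0,0]}}

```text
clock: 6.05
tool_pos: [0.424, 0.3363, 0.2105]
eef_rot: [0.707, -0.041, 0.04, -0.705]
contact_force: [1.2, -1.2, -2.6]
opening: 0.662
```

Call:
{"api": "carry_out", "payload": {"offset": [[0,0,0],[0,0,0]], "twist": [0,0]}}

```text
clock: 6.3
tool_pos: [0.4251, 0.3339, 0.2122]
eef_rot: [0.707, -0.042, 0.041, -0.705]
contact_force: [-0.8, 0.4, -1.2]
opening: 0.664
```

```bash
python3 - <<'E'
from h import *
s=get_state(); print(s["tool_pos"],s["contact_force"],s["opening"])
b=snapshot("side"); save(b,"s3.png"); b=b[230:350,220:400]
save(cv2.resize(b,None,fx=4.4,fy=4.4,interpolation=cv2.INTER_CUBIC),"c3.png")
E
```

```text
[0.42509183 0.33385476 0.21221912] [-0.7756519   0.44615215 -1.23297723] 0.6638327859069818
```

View pics/c3.png

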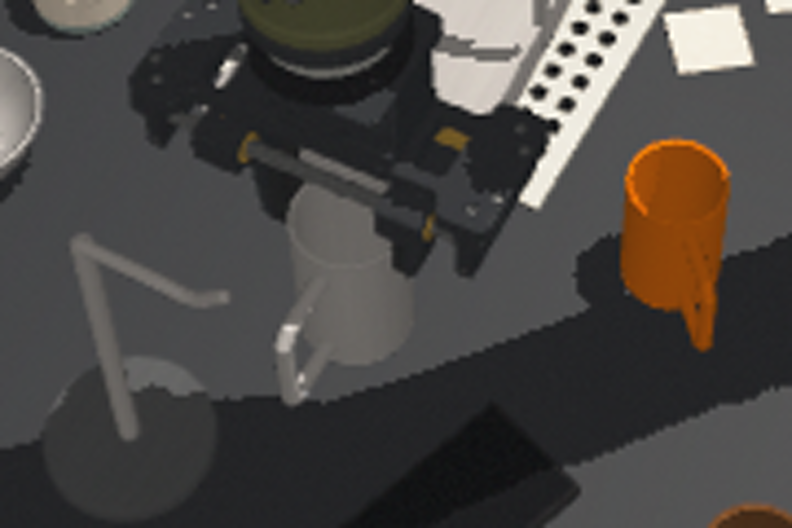

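The mug is held, its handle's outer bar runs from (290,335) to (293,397) in the crop, and the hook tip is at (222,297). I check this against the prediction.

```bash
python3 - <<'E'
from h import *
S=lambda p:((np.array(p)-[220,230]+.5)*4.4-.5).round(0)
t=np.array([.4251,.3339]); zu=.2122-.054
for yaw in(-4,-7,-10):
    a=np.radians(yaw); y=np.array([-np.sin(a),np.cos(a)])
    P=[np.r_[t+y*d,zu+h] for d,h in[(65.5e-3,.073),(65.5e-3,.023),(.046,.048),(.0,.0)]]
    print(yaw,[S(q).tolist() for q in proj("side",P)])
print("hook",[S(q).tolist() for q in proj("side",[[.4747,.3765,.216],[.500,.3735,.2],[.561,.3672,.206],[.56,.367,.014]])])
E
```

```text
-4 [[287.0, 345.0], [295.0, 397.0], [309.0, 339.0], [355.0, 316.0]]
-7 [[281.0, 342.0], [289.0, 395.0], [305.0, 338.0], [355.0, 316.0]]
-10 [[275.0, 339.0], [283.0, 392.0], [301.0, 336.0], [355.0, 316.0]]
hook [[224.0, 296.0], [183.0, 293.0], [79.0, 242.0], [127.0, 427.0]]
```

It agrees to within a few mm. Now I insert along the hook.

Call:
{"api": "carry_out", "payload": {"offset": [[0,0,0.002],[0.01,-0.001,0],[0.012,-0.001,0],[0.012,-0.001,0],[0.012,-0.001,0],[0.012,-0.001,0],[0.012,-0.001,0],[0,0,0]], "twist": [0,0,0,0,0,0,0,0]}}

```text
clock: 7.35
tool_pos: [0.496, 0.3294, 0.2143]
eef_rot: [0.706, -0.041, 0.041, -0.706]
contact_force: [-0.8, -0.6, -1.5]
opening: 0.664
```

```bash
python3 - <<'E'
from h import *
s=get_state(); print(s["tool_pos"],s["contact_force"],s["opening"])
b=snapshot("side"); save(b,"s4.png"); b=b[250:330,220:320]
save(cv2.resize(b,None,fx=7,fy=7,interpolation=cv2.INTER_CUBIC),"c4.png")
E
```

```text
[0.49595201 0.32937191 0.21434827] [-0.7590502  -0.58024501 -1.52729201] 0.6641193662630108
```

View pics/c4.png

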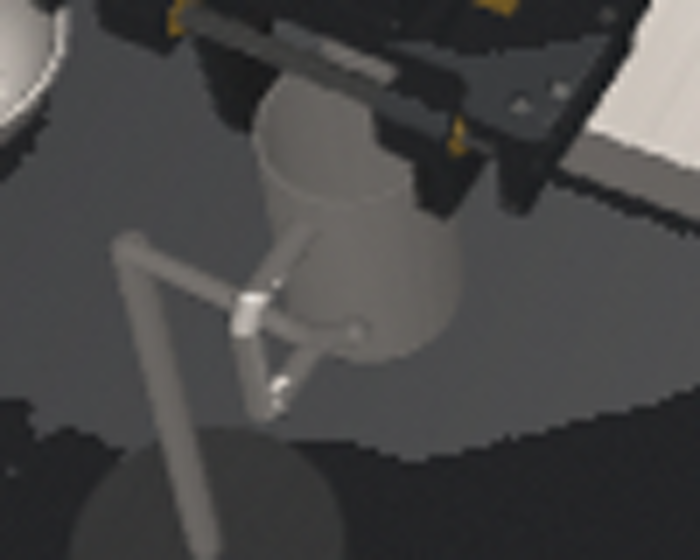

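The hook passes through the loop: its tip at (355,330) shows on the far side of the handle's plane, and the handle's top bar at (265,270) is above the hook. Now I lower.

Call:
{"api": "carry_out", "payload": {"offset": [[0,0,-0.008],[0,0,-0.008],[0,0,-0.006],[0,0,-0.002],[0,0,0]], "twist": [0,0,0,0,0]}}

```text
clock: 8.02
tool_pos: [0.4947, 0.3298, 0.1903]
eef_rot: [0.706, -0.041, 0.041, -0.706]
contact_force: [-0.1, 0.3, -1.5]
opening: 0.66
```

Call:
{"api": "carry_out", "payload": {"offset": [[0,0,-0.002],[0,0,-0.002],[0,0,0]], "twist": [0,0,0]}}

```text
clock: 8.4
tool_pos: [0.4946, 0.3298, 0.1863]
eef_rot: [0.706, -0.041, 0.04, -0.706]
contact_force: [-0.9, -0.2, -2.1]
opening: 0.662
```

Call:
{"api": "carry_out", "payload": {"offset": [[0,0,-0.002],[0,0,0]], "twist": [0,0]}}

```text
clock: 8.65
tool_pos: [0.4949, 0.3299, 0.1846]
eef_rot: [-0.706, 0.04, -0.041, 0.706]
contact_force: [-0.7, -0.5, 0.1]
opening: 0.664
```

Call:
{"api": "carry_out", "payload": {"offset": [[0,0,-0.002],[0,0,0]], "twist": [0,0]}}

```text
clock: 8.9
tool_pos: [0.495, 0.3296, 0.1828]
eef_rot: [-0.706, 0.04, -0.041, 0.706]
contact_force: [-0.6, -1.7, 4.2]
opening: 0.663
```

The mug seats at about the expected height. Releasing.

Call:
{"api": "carry_out", "payload": {"offset": [[0,0,0],[0,0,0],[0,0,0],[0,0,0],[0,0,0],[0,0,0],[0,0,0],[0,0,0]], "twist": [0,0,0,0,0,0,0,0], "grip": 0.088}}

```text
clock: 9.9
tool_pos: [0.4948, 0.3298, 0.1825]
eef_rot: [-0.706, 0.041, -0.041, 0.706]
contact_force: [-0.1, 0.0, -0.2]
opening: 0.998
```

Call:
{"api": "carry_out", "payload": {"offset": [[0,0,0.015],[0,0,0.025],[0,0,0.03],[0,0,0.03],[0,0,0.03],[0,-0.03,0],[0,-0.04,0],[0,-0.04,0]], "twist": [0,0,0,0,0,6,6,6]}}

```text
clock: 10.9
tool_pos: [0.4949, 0.2187, 0.3137]
eef_rot: [-0.703, -0.072, 0.071, 0.704]
contact_force: [0.6, -0.5, -0.3]
opening: 0.998
```

```bash
python3 - <<'E'
from h import *
s=get_state(); print(s["tool_pos"],s["contact_force"],s["opening"],s["q"])
b=snapshot("side"); save(b,"s5.png"); b=b[150:350,200:400]
save(cv2.resize(b,None,fx=3,fy=3,interpolation=cv2.INTER_CUBIC),"c5.png")
E
```

```text
[0.49492395 0.2187176  0.3136571 ] [ 0.6263148  -0.5197254  -0.29015925] 0.9984825548663409 [-0.59201269  0.45937037  0.14272247  1.68852145 -0.0746971   0.99728016
 -0.22029849]
```

View pics/c5.png

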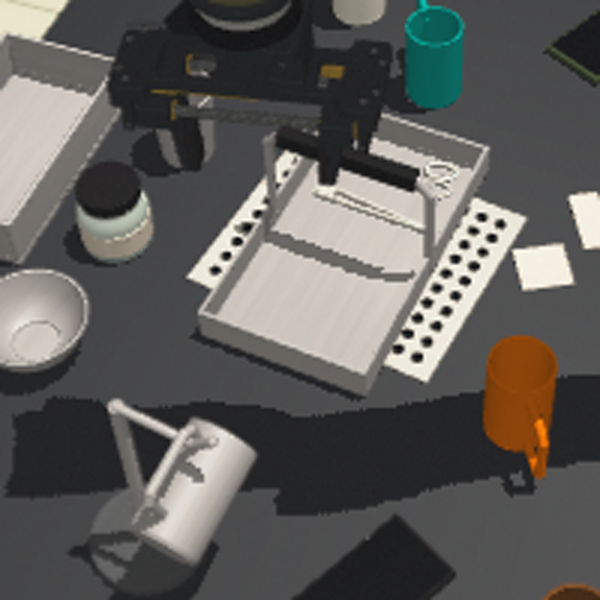

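The mug hangs askew on the hook by its handle (crop ~(200,490)), let go. The tray is unmoved and its bar is at crop (278,130) to (418,180). Next I go above the bar with the jaws across it.

Call:
{"api": "carry_out", "payload": {"offset": [[0.002,-0.025,0],[0.002,-0.025,0],[0.002,-0.025,0],[0.002,-0.025,0],[0.002,-0.025,0],[0.002,-0.025,0],[0.002,-0.025,0],[0.002,-0.027,0]], "twist": [9.3,9.3,9.3,9.3,9.3,9.3,9.3,9.3]}}

```text
clock: 11.95
tool_pos: [0.5111, 0.017, 0.3135]
eef_rot: [0.517, 0.483, -0.482, -0.516]
contact_force: [-0.0, -0.3, -0.6]
opening: 1.001
```

Call:
{"api": "carry_out", "payload": {"offset": [[0,0,-0.025],[0,0,-0.025],[0,0,-0.02],[0,0,0]], "twist": [0,0,0,0]}}

```text
clock: 12.45
tool_pos: [0.5101, 0.0176, 0.2422]
eef_rot: [-0.518, -0.481, 0.482, 0.518]
contact_force: [0.7, 0.2, 0.5]
opening: 0.999
```

```bash
python3 - <<'E'
from h import *
s=get_state(); m=R.from_quat(s["eef_rot"]).as_matrix(); print(s["tool_pos"],np.degrees(np.arctan2(m[1,0],m[0,0])),m[:,1].round(3),s["q"])
b=snapshot("side"); save(b,"s6.png"); b=b[120:300,230:410]
save(cv2.resize(b,None,fx=3.3,fy=3.3,interpolation=cv2.INTER_CUBIC),"c6.png")
E
```

```text
[0.51009232 0.01758857 0.24216411] 85.78987381103732 [-0.002 -0.001 -1.   ] [-0.0088593   0.49950509 -0.17946904  1.86645988  0.12123646  0.78815638
  1.24464878]
```

View pics/c6.png

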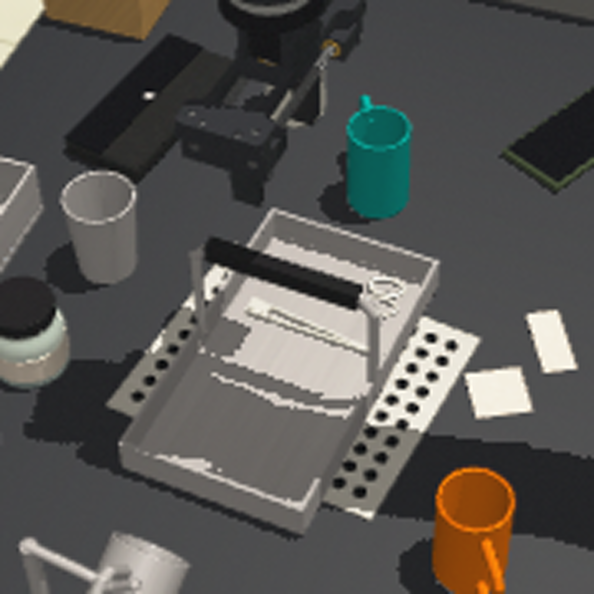

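The gripper is directly above the bar with the jaws open across it; the bar runs from crop (210,250) to (360,290) and the way down is free. Descending and closing softly first.

Call:
{"api": "carry_out", "payload": {"offset": [[0,0,-0.03],[0,0,-0.03],[0,0,-0.03],[0,0,-0.02],[0,0,-0.016],[0,0,0],[0,0,0]], "twist": [0,0,0,0,0,0,0]}}

```text
clock: 13.38
tool_pos: [0.5119, 0.0179, 0.1177]
eef_rot: [0.518, 0.482, -0.481, -0.517]
contact_force: [-0.1, 0.7, -0.3]
opening: 0.997
```

Call:
{"api": "carry_out", "payload": {"offset": [[0,0,0],[0,0,0],[0,0,0],[0,0,0],[0,0,0],[0,0,0],[0,0,0],[0,0,0]], "twist": [0,0,0,0,0,0,0,0], "grip": 0.0, "newtons": 5}}

```text
clock: 14.38
tool_pos: [0.5106, 0.0171, 0.1164]
eef_rot: [0.518, 0.481, -0.482, -0.518]
contact_force: [-0.1, -1.0, 0.5]
opening: 0.151
```

Call:
{"api": "carry_out", "payload": {"offset": [[0,0,0],[0,0,0],[0,0,0],[0,0,0]], "twist": [0,0,0,0], "newtons": 55}}

```text
clock: 14.88
tool_pos: [0.511, 0.0177, 0.1172]
eef_rot: [0.518, 0.482, -0.481, -0.518]
contact_force: [-1.8, -0.9, 6.7]
opening: 0.005
```

Call:
{"api": "carry_out", "payload": {"offset": [[0,0,0.002],[0,0,0.003],[0,0,0.004],[0,0,0.004],[0,0,0.004],[0,0,0.003],[0,0,0],[0,0,0]], "twist": [0,0,0,0,0,0,0,0]}}

```text
clock: 15.88
tool_pos: [0.5107, 0.0178, 0.1364]
eef_rot: [-0.518, -0.481, 0.481, 0.518]
contact_force: [-0.5, 0.6, 0.6]
opening: 0.007
```

```bash
python3 - <<'E'
from h import *
s=get_state(); m=R.from_quat(s["eef_rot"]).as_matrix(); print(s["tool_pos"],s["contact_force"],s["moment"],s["opening"],m[:,1].round(4))
b=snapshot("side"); save(b,"s7.png"); b=b[150:330,230:410]
save(cv2.resize(b,None,fx=3.3,fy=3.3,interpolation=cv2.INTER_CUBIC),"c7.png")
E
```

```text
[0.5106662  0.01784024 0.13638518] [-0.46809232  0.64463501  0.60973062] [0.0560004  0.03815638 0.02322202] 0.006662718289505189 [-1.e-04  1.e-04 -1.e+00]
```

View pics/c7.png

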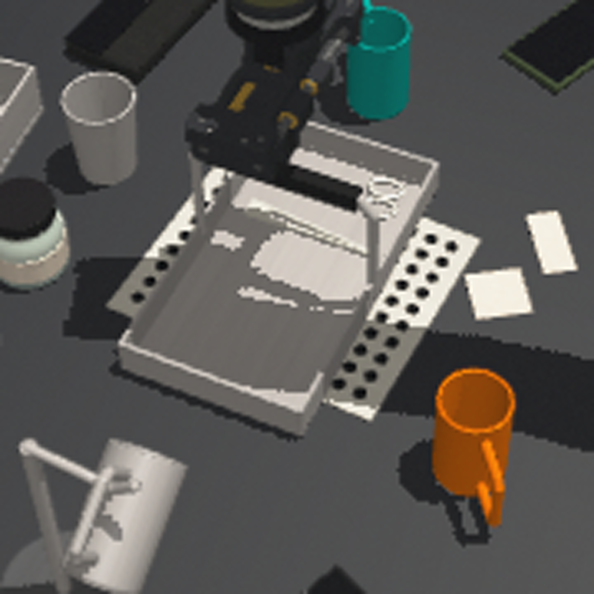

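The jaws closed to about 0 and the tray did not rise: the bar's right end is still at crop (360,195), as before. The mug still hangs. I check the geometry numerically.

```bash
python3 - <<'E'
from h import *
P=lambda *a:proj("side",[a])[0].round(1).tolist()
print("TCP c7 crop",(np.array(P(.5107,.0178,.136))-[230,150])*3.3, "TCP c6 crop(z.242)",(np.array(P(.510,.0176,.242))-[230,120])*3.3)
u=np.array([.998,-.066,0])
for y in(.0165,.024):
  c=np.array([.511,y,.135])
  print(y,"bar ends side",P(*(c-.07*u+[0,0,.009])),P(*(c+.07*u+[0,0,.009])))
# dark mask of bar in s5 vs s7, bounding box near bar; bottom & top edges along columns
for f in("side0","s5","s7"):
  g=cv2.imread(f"pics/{f}.png").max(2)
  for c in(300,310,320,325,330,335): 
    rr=[k for k in range(185,225) if g[k,c]<45]; print(f,c,rr[:1],rr[-1:],len(rr))
for f in("s6","s7"):
  a=cv2.imread("pics/s5.png").astype(int); b=cv2.imread(f"pics/{f}.png").astype(int)
  d=np.abs(a-b).max(2)[240:290,255:340]; print(f,"front wall diff",(d>40).sum())
E
```

```text
TCP c7 crop [279.51 172.26] TCP c6 crop(z.242) [276.54 180.51]
0.0165 bar ends side [338.3, 207.3] [291.8, 192.5]
0.024 bar ends side [337.4, 209.3] [290.8, 194.4]
side0 300 [194] [201] 8
side0 310 [197] [204] 8
side0 320 [201] [207] 7
side0 325 [202] [209] 8
side0 330 [185] [210] 8
side0 335 [185] [212] 11
s5 300 [194] [201] 8
s5 310 [185] [210] 26
s5 320 [185] [207] 22
s5 325 [185] [209] 15
s5 330 [185] [210] 8
s5 335 [185] [212] 11
s7 300 [185] [201] 17
s7 310 [185] [204] 20
s7 320 [185] [207] 10
s7 325 [202] [209] 8
s7 330 [185] [211] 9
s7 335 [185] [212] 10
s6 front wall diff 1851
s7 front wall diff 1809
```

```bash
python3 - <<'E'
from h import *
a=cv2.imread("pics/s7.png")[160:225,275:345]; a=(255*(a/255.)**.45).astype(np.uint8)
t=snapshot("top"); save(t,"t8.png"); t=t[140:240,265:385][:,:,::-1]; t=(255*(t/255.)**.6).astype(np.uint8)
a=cv2.resize(a,(490,455),interpolation=cv2.INTER_CUBIC); t=cv2.resize(t,(300,250),interpolation=cv2.INTER_CUBIC)
c=np.zeros((455,790,3),np.uint8); c[:,:490]=a; c[:250,490:]=t; cv2.imwrite("pics/c8.png",c)
E
```

```text
(no output)
```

View pics/c8.png

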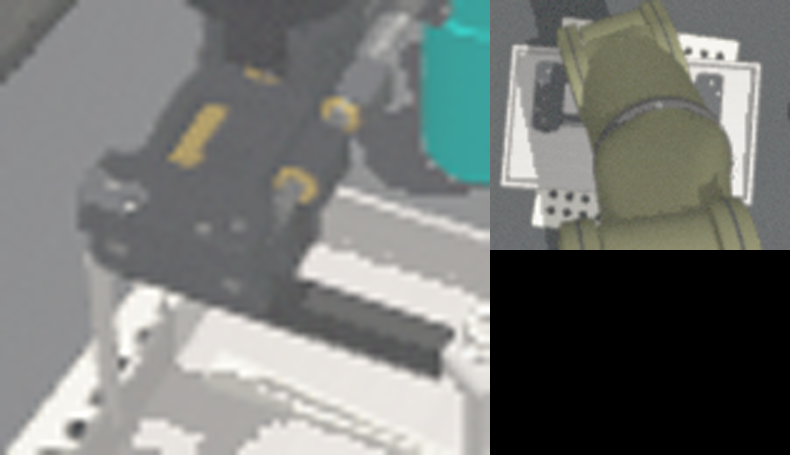

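The view shows the gripper's body over the bar with its fingers hidden behind it, and the tray still resting on the drain. I check the real fingertip height using the earlier pictures.

```bash
python3 - <<'E'
from h import *
P=lambda *a:proj("side",[a])[0].round(1).tolist()
for d in(.03,.047):
  for z in(.2143,.235): print("c4",d,z,(np.array(P(.496-d,.3294+d*.11,z))-[220,250])*7)
for d in(.044,.061):
  for z in(.242,.262): print("c6",d,z,(np.array(P(.510+d*.07,.0176+d,z))-[230,120])*3.3)
E
```

```text
c4 0.03 0.2143 [435.4 226.8]
c4 0.03 0.235 [430.5 189.7]
c4 0.047 0.2143 [482.3 246.4]
c4 0.047 0.235 [478.1 210. ]
c6 0.044 0.242 [252.45 217.8 ]
c6 0.044 0.262 [251.46 199.32]
c6 0.061 0.242 [242.88 232.32]
c6 0.061 0.262 [241.89 214.17]
```

The fingertips appear 10–20 mm higher in the pictures than the reported TCP, so the jaws probably caught only the bar's top edge and slid off it at 55 N. I re-grasp deeper: at TCP z ≈ 0.094 the gripper's body stays clear of the bar in either case.

Call:
{"api": "carry_out", "payload": {"offset": [[0,0,0.02],[0,0,0.02],[0,0,0],[0,0,0],[0,0,0],[0,0,0],[0,0,0],[0,0,0]], "twist": [0,0,0,0,0,0,0,0], "grip": 0.088, "newtons": 10}}

```text
clock: 16.98
tool_pos: [0.5107, 0.0179, 0.1763]
eef_rot: [-0.518, -0.481, 0.481, 0.518]
contact_force: [0.0, 0.5, -0.2]
opening: 0.888
```

Call:
{"api": "carry_out", "payload": {"offset": [[0,0,-0.02],[0,0,-0.025],[0,0,-0.015],[0,0,-0.01],[0,0,-0.006],[0,0,-0.006],[0,0,0],[0,0,0]], "twist": [0,0,0,0,0,0,0,0]}}

```text
clock: 17.98
tool_pos: [0.511, 0.0179, 0.0947]
eef_rot: [0.518, 0.482, -0.481, -0.518]
contact_force: [0.5, -0.5, 1.3]
opening: 0.995
```

```bash
python3 - <<'E'
from h import *
s=get_state(); print(s["tool_pos"],s["contact_force"],s["opening"])
save(snapshot("side"),"s9.png")
a=cv2.imread("pics/s5.png").astype(int)
for f in("s7","s9"):
  b=cv2.imread(f"pics/{f}.png").max(2)
  for c in(325,330,335): 
    rr=[k for k in range(195,225) if b[k,c]<45]; print(f,c,rr[:1],rr[-1:])
E
```

```text
[0.51095573 0.01785764 0.09471979] [ 0.5388835  -0.53647535  1.33723226] 0.9948907796043942
s7 325 [202] [209]
s7 330 [204] [211]
s7 335 [206] [212]
s9 325 [195] [209]
s9 330 [204] [211]
s9 335 [206] [212]
```

Close at moderate force, and wait long enough to see it settle.

Call:
{"api": "carry_out", "payload": {"offset": [[0,0,0],[0,0,0],[0,0,0],[0,0,0],[0,0,0],[0,0,0],[0,0,0],[0,0,0]], "twist": [0,0,0,0,0,0,0,0], "grip": 0.0, "newtons": 10}}

```text
clock: 19.02
tool_pos: [0.5107, 0.0173, 0.0944]
eef_rot: [0.518, 0.481, -0.481, -0.518]
contact_force: [-0.4, -1.7, 0.1]
opening: 0.159
```

Call:
{"api": "carry_out", "payload": {"offset": [[0,0,0],[0,0,0],[0,0,0],[0,0,0]], "twist": [0,0,0,0]}}

```text
clock: 19.52
tool_pos: [0.5106, 0.0173, 0.0944]
eef_rot: [0.518, 0.481, -0.482, -0.518]
contact_force: [-0.1, -2.4, -0.4]
opening: 0.156
```

Call:
{"api": "carry_out", "payload": {"offset": [[0,0,0],[0,0,0],[0,0,0],[0,0,0]], "twist": [0,0,0,0], "newtons": 30}}

```text
clock: 20.02
tool_pos: [0.5107, 0.0177, 0.0945]
eef_rot: [0.518, 0.481, -0.481, -0.518]
contact_force: [-0.1, -3.8, 0.5]
opening: 0.158
```

It holds at 14 mm now. I relax the side force by 2 mm, tighten, then lift slightly.

Call:
{"api": "carry_out", "payload": {"offset": [[0,-0.001,0],[0,-0.001,0],[0,0,0],[0,0,0]], "twist": [0,0,0,0], "newtons": 55}}

```text
clock: 20.52
tool_pos: [0.5108, 0.0171, 0.0944]
eef_rot: [-0.517, -0.482, 0.481, 0.518]
contact_force: [-1.3, 3.2, -0.5]
opening: 0.15
```

Call:
{"api": "carry_out", "payload": {"offset": [[0,0,0.002],[0,0,0.003],[0,0,0.004],[0,0,0.004],[0,0,0.004],[0,0,0.003],[0,0,0],[0,0,0]], "twist": [0,0,0,0,0,0,0,0]}}

```text
clock: 21.52
tool_pos: [0.5106, 0.0158, 0.1144]
eef_rot: [-0.518, -0.481, 0.481, 0.518]
contact_force: [-0.3, -0.3, -5.1]
opening: 0.153
```

```bash
python3 - <<'E'
from h import *
s=get_state(); print(s["tool_pos"],s["contact_force"],s["moment"],s["opening"])
save(snapshot("side"),"s10.png")
for f in("s9","s10"):
  b=cv2.imread(f"pics/{f}.png").max(2)
  for c in(325,330,335): 
    rr=[k for k in range(188,225) if b[k,c]<45]; print(f,c,rr[:1],rr[-1:])
E
```

```text
[0.51062368 0.01582399 0.11438118] [-0.29741373 -0.30679018 -5.08341682] [0.08411172 0.02014759 0.03915493] 0.15310077898899535
s9 325 [188] [209]
s9 330 [204] [211]
s9 335 [206] [212]
s10 325 [197] [204]
s10 330 [199] [206]
s10 335 [200] [207]
```

The tray is off the drain (5.1 N load). Lifting the remaining 80 mm.

Call:
{"api": "carry_out", "payload": {"offset": [[0,0,0.005],[0,0,0.01],[0,0,0.014],[0,0,0.014],[0,0,0.014],[0,0,0.012],[0,0,0.008],[0,0,0.003]], "twist": [0,0,0,0,0,0,0,0]}}

```text
clock: 22.58
tool_pos: [0.5109, 0.0159, 0.1949]
eef_rot: [0.518, 0.482, -0.481, -0.518]
contact_force: [0.3, 0.3, -5.3]
opening: 0.153
```

Call:
{"api": "carry_out", "payload": {"offset": [[0,0,0],[0,0,0],[0,0,0],[0,0,0],[0,0,0],[0,0,0],[0,0,0],[0,0,0]], "twist": [0,0,0,0,0,0,0,0]}}

```text
clock: 23.58
tool_pos: [0.5107, 0.0158, 0.1945]
eef_rot: [-0.518, -0.481, 0.481, 0.518]
contact_force: [0.6, 0.0, -4.6]
opening: 0.154
```

```bash
python3 - <<'E'
from h import *
s=get_state(); m=R.from_quat(s["eef_rot"]).as_matrix(); print(s["tool_pos"],s["contact_force"],s["moment"],s["opening"],m[:,1].round(4))
S=snapshot("side"); save(S,"s11.png"); T=snapshot("top"); save(T,"t11.png")
# tray +y front-wall corners & lower edge: predicted if level at +0.10
a=np.radians(-4); Rz=R.from_euler('z',a)
P=Rz.apply([[x,y,z] for x in(-.085,.085) for y in(.15,-.15) for z in(0,.035)])+[.511,.0155,.103]
print(proj("side",P).round(0).tolist())
c=cv2.imread("pics/s11.png"); 
for p in proj("side",P): cv2.circle(c,tuple(int(v) for v in p),2,(0,0,255),1)
cv2.imwrite("pics/c11.png",cv2.resize(c[90:350,200:420],None,fx=2.3,fy=2.3,interpolation=cv2.INTER_CUBIC))
E
```

```text
[0.51074903 0.01583874 0.1944775 ] [ 0.61937403  0.01525084 -4.64601483] [ 0.0677307   0.00730449 -0.0029053 ] 0.15440929450530794 [ 1.e-04  1.e-04 -1.e+00]
[[321.0, 260.0], [321.0, 251.0], [363.0, 183.0], [364.0, 174.0], [263.0, 239.0], [261.0, 230.0], [311.0, 167.0], [310.0, 158.0]]
```

The viewer limit is reached, so I check levelness numerically. I compare the tray's front lower edge and right side edge with the level prediction, both before and after the lift, and also check that the mug is still hanging.

```bash
python3 - <<'E'
from h import *
Rz=R.from_euler('z',-4,degrees=True)
def edge(img,A,B,inner,z0,tag,y0):
    # offset in px, along the perpendicular, of the strongest bright->dark step from the predicted edge
    g=cv2.GaussianBlur(img,(3,3),0).astype(float).max(2); W=lambda p:Rz.apply(p)+[.511,y0,z0]
    a,b=proj("side",[W(A),W(B)]); n=np.array([-(b-a)[1],(b-a)[0]]); n/=np.linalg.norm(n)
    if n[1]<0:n=-n
    o=[]; ts=np.linspace(.08,.92,13); k=np.arange(-9,9.1,.5)
    for t in ts:
        p=(a+t*(b-a))+k[:,None]*n
        v=cv2.remap(g.astype(np.float32),p[:,:1].astype(np.float32),p[:,1:].astype(np.float32),1)[:,0]
        d=v[:-4]-v[4:]; j=d.argmax(); o.append(k[j+2] if d[j]>25 else np.nan)
    print(tag,np.array(o))
for f,z,y0 in(("side0",.003,.015),("s5",.003,.015),("s11",.103,.0155)):
    im=cv2.imread(f"pics/{f}.png")
    edge(im,[-.085,.15,0],[.085,.15,0],0,z,f+" front bottom (-x..+x)",y0)
    edge(im,[-.085,.15,0],[-.085,-.15,0],0,z,f+" right bottom (+y..-y)",y0)
a,b=[cv2.imread(f"pics/{f}.png")[282:345,222:290].astype(int) for f in("s7","s11")]
print("mug patch mean diff",np.abs(a-b).mean(), (np.abs(a-b).max(2)>40).sum())
# bright instruments inside tray's -y half
for f,o in(("s5",0),("s11",0)):
    g=cv2.imread(f"pics/{f}.png").min(2); ys,xs=np.where(g[130:260,300:380]>215); print(f,len(xs),xs.mean()+300,ys.mean()+130)
E
```

```text
side0 front bottom (-x..+x) [-6.  -6.  -6.  -6.  -6.  -6.  -5.5 -5.5 -5.5 -6.  -6.  -6.  -6. ]
side0 right bottom (+y..-y) [-3.5 -3.   7.5  7.5  8.   2.5  2.5  3.   3.5  4.5 -3.  -2.5 -2.5]
s5 front bottom (-x..+x) [-6.  -6.  -6.  -5.5 -6.  -6.  -6.  -6.  -6.  -6.  -6.  -6.  -6. ]
s5 right bottom (+y..-y) [-3.5 -3.   7.5  7.5  8.   2.5  2.5  3.   3.5  4.5 -3.  -2.5 -2.5]
s11 front bottom (-x..+x) [-7.  -7.  -7.  -7.  -7.  -7.   6.   5.5  5.   5.   5.   4.5  4. ]
s11 right bottom (+y..-y) [-4.  -3.5  5.5  6.5  7.   7.5 -7.5  8.  -8.  -3.5 -3.5 -3.  -3. ]
mug patch mean diff 1.7822128851540617 26
s5 656 356.6478658536585 236.2423780487805
s11 695 356.1956834532374 230.50071942446044
```

The tray is level to within about 1 px over its length, the load is steady, and the mug patch is unchanged. Handing in.

```bash
python3 -c "
from h import *
s=get_state();print(s['clock'],s['tool_pos'],s['contact_force'],s['opening']);print(job.finish_job())"
```

```text
23.675 [0.51072989 0.01586518 0.194457  ] [-0.11259938  0.01607303 -4.79196523] 0.15172728211466807
the job is handed in; nothing more can be done
None
```

The mug hangs by its handle on the stand's hook, let go. The tray was then lifted 10.0 cm straight up by its grip bar and was still held there when I handed in, at 23.7 s.

**First grasp failed:** my first grip on the bar slid off its top edge without moving the tray. Earlier pictures showed the fingertips about 10–20 mm higher than the reported tool position. I gripped again 22 mm deeper and it held.

**Last checks:**
- **Grip and load:** the jaws stayed on the bar at about 13–14 mm, with a steady load of about 4.8 N. The tool was exactly vertical.
- **Level:** the tray edges I could measure shifted by about 0.5–1 px from a level lift, so any tilt is under about 1°. Some of the edge samples were unusable because of the grate and shadows.
- **Mug:** the picture area around the hung mug was practically unchanged after the lift.
- **Forceps and scissors:** I could not view them after the lift because the picture limit was reached. The count of bright pixels over that area was about the same as before (656 before, 695 after), which is only weak evidence that they stayed in the tray.
- **Camera disagreement:** the two cameras disagreed by about 7 mm on some points, which was within what the grasps could tolerate.

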